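Seam a tin on the hand can seamer

ROBOT

A 6-joint arm with a two-finger parallel gripper is mounted at the origin on the work surface. World frame = base frame: x ahead of the robot, y to its left, z up, the work surface at z = 0. Lengths are in m, angles in rad, forces in N, time in s.
With the tool pointing down it reaches from about 0.25 to 0.725 m from the base axis. Payload 4 kg.
Tool frame: the origin (TCP) lies at the very end of the fingers, on their centre line; the grasp point (between the pads) lies 19 mm behind it; z points along the fingers, y is the line along which they close (so a half turn about z gives the same grasp; the last joint's range is limited). The gripper opens to 85 mm and grips with 20 to 120 N. Pads are 22 mm wide; open, the fingers measure 114 mm over their backs; the gripper's body (76 mm by 85 mm) begins 54 mm behind the grasp point. The pads swing forward as they close: fully open they stand 13 mm farther back than shut.
Start: joints at [-1.17, 0.241, 0.005, 1.335, 0, 1.571], TCP at [0.195, -0.46, 0.231] pointing down, gripper open.
Joint ranges: [-2.72, 2.72], [-1.05, 1.87], [-1.09, 1.28], [-1.99, 2.15], [-1.42, 1.44], [-3.14, 3.14]. Speed limits (rad/s): [2.79, 2.79, 3.14, 3.14, 3.14, 3.14].

INTERFACE

Orientations are given as a unit quaternion [x, y, z, w].
In Python, from workcell import bot, vision, workorder, boxes_of gives the robot as it stands.
- The arm moves only by the tool send_rows, never from a script. Its argument "motion" is text: rows parted by semicolons, each of 5 numbers parted by spaces: the closure, from -1 (fully open) to 1 (shut), so that 0 is half open, then the shift along the tool's x, y, z in cm, then the turn about the tool's z in rad. In form: claw x y z twist; .... A call has 1 to 5 rows; each row is the pose to reach, as a shift and turn from the pose commanded when the call began, along the tool's axes at that moment; what a row does not reach only later rows make up. A row lasts 1/10 s, in which the tool goes at most 50 mm and 8.59 degrees, less where a joint would pass 70% of its speed; a pose out of reach is approached as far as the arm can. A call with a gripper value outside its range is refused whole. The fingers move at their own pace and stop on an object; the grip force is fixed at half the most. Time passes only in rows, so rows that repeat a pose let the fingers close. It gives the time, the measured TCP pose, the force, the opening and the grip force at its end, in the units of the state.
- bot.get_obs(): the state, without advancing time (a new reading comes with each control period).
- vision.camera(name): name is "scene" or "top" or "wrist"; returns the picture (400x640x3 uint8, red, green, blue); there is no depth.
- vision.camera_model(name): a dict with "fov_y" (degrees; the focal length in pixels is half the picture's height over the tangent of half this angle, whatever the lens; pixels are square), "cx", "cy" (the principal point, pixels), "world_from_camera" (4x4, takes a point from camera to world coordinates); the wrist camera has in their place "hand_eye" (4x4, takes a point from camera to tool coordinates, whose origin is the TCP and whose axes are the flange's). Camera axes: x right, y down, z forward; pixel columns grow to the right and rows downward; lengths in m; the calibration is good to about 2 mm. A picture is of the moment at which its call begins: read the wrist's pose just before it. camera_model takes no time and is no camera call.
- workorder.job_done(): hands the job in; it is judged then, once.
Trained networks look in the newest picture that a camera, given by its name, has taken for a name from the list of things; names that differ only in an ending like _2 or _b are one class to them, and where a whole thing is asked for, a point or a joint stands for the part that bears it (a point fixed in the world has none). Each returns a list of dicts, best first, with "conf" (0 to 1); they miss things now and then, are a little off and sometimes report something else, mostly with a low value. They report only what shows in the picture. A call takes as long as a camera call. They do not tell look-alikes from the thing itself.
- boxes_of(camera, target): "rect" ([centre column, centre row, width, height] in pixels, round what is visible of it).
The state is a dict: "clock": time; "joint_pos": joint angles; "joint_vel": joint speeds; "tau": joint torques, N m; "eef_pos": TCP position; "tool_rot": TCP orientation; "ft_force": force on the tool from outside, world axes, zero at the start; "ft_torque": the same for the moment, N m; "grip_width": finger opening in m; "grasp_force": force on a finger pad.
Only numpy, scipy, OpenCV 4.12 (cv2) and the standard library are available. Lean on these libraries where they do the work, as an engineer would, in place of code of your own. Each camera call takes 0.05 s, during which the arm holds its last target. There are 200 camera calls.

TASK

Close the filled tin on the hand-cranked can seamer: swing its lift lever round towards the robot until the can is held firmly under the chuck - judge it by feel, tight enough not to slip but not so tight that the can is crushed - then turn the crank two full turns clockwise (seen from above), park its handle over the column again, and swing the lever all the way back so that the can stands free on its lowered plate. Each turn has one heavy spot, where the roll bites, and past it the spring drives the handle on: take it steadily, no faster than about three seconds a turn, keeping hold of the handle so that it neither lurches ahead nor rolls back. Do not wrench the machine sideways on its rubber feet, and leave the other things on the stall where they are.

Things in the scene. Friction and masses are not known exactly. Their poses are not given: they have to be found in the camera images.
- can: The filled tin to be closed (see can_mid), bare metal, lid laid on; origin at the centre of its underside. Its bottom rests on the seamer's plate, its rim stands 4 mm above the lid's panel, and the chuck's plug presses on that panel.
- chuck: The seamer's steel chuck, 72 mm across, on the lower end of the crank's spindle, inside the head: it turns with the crank, and its plug (61 mm across) goes into the can's lid. Listed for the rules only; its origin lies on the spindle axis at table height.
- crank (a joint): Angle of the crank, rad, growing clockwise seen from above, counting on over whole turns (6.283 each). 0 = handle over the column; starts between -0.6 and 0.6; parked after two turns = 12.566 (0.4 either way will do). Takes about 3 N at the handle and stays where it is left near the column; one heavy spot a turn (see seamer). Over 3.5 rad/s is a lurch, back faster than 1 rad/s a roll-back.
- seamer: Green-grey cast can seamer, bed 150 x 225 mm, 200 mm tall without the crank; origin on the spindle axis at table height, column 115 mm away in its -y. Heavy spot: in each turn the roll is driven in from crank 1 to 3.1, up to 12 N along the handle's path near 2.1; from 3.1 to 5.2 its spring pushes the handle on, up to 12 N. Rubber feet give 1 mm per 40 N sideways; over 28 N (0.7 mm) is wrenching.
- lever (a joint): Angle of the lift lever, rad: 0 = can down (start, a stop), growing anticlockwise from above; next stop 0.9. Stays where left. Lifts 18 mm per rad. Moved free it takes 10 to 12 N at the knob, fast or slow; the can meets the chuck somewhere from 0.2 to 0.63 (not measured), then the pull climbs 3 N per 0.04 rad. Right is a pull of 14.5 to 17 N (about 25 to 60 N on the can); 19 N crushes.
- crank_handle (a point): Middle of the crank's upright turned wooden handle: 27 mm thick, 62 mm tall (31 mm above and 30 mm below this point), round, turning freely on its pin, 85 mm from the crank's axis, 258 mm above the table. The flat crank arm lies 36 mm below this point. The handle's axis is vertical; it runs round in a level circle.
- crank_axis (a point): Point on the seamer's upright spindle axis at the height of the crank_handle point, 258 mm above the table; fixed to the frame, axes as the seamer's. The hub and nut on top of the spindle end 18 mm below this point.
- lever_knob (a point): Middle of the free part of the upright black knob at the end of the lift lever: 20 mm thick, standing up from the lever rod, its top 20 mm above this point, the rod (12 mm thick) 26 mm below it; 165 mm from the axis, 66 mm above the table.
- lever_axis (a point): Point on the lever's upright axis (the same line as the spindle), at the height of the lever_knob point.
- can_mid (a point): Centre of the filled tin, 74 mm across, 60 mm tall, lid laid on, standing on the seamer's round plate on the spindle axis, 92 mm above the table when the lever is down (plate top 62 mm above the table); the lever lifts it 4 to 12 mm, up to the chuck.
- empty_can: Bystander: open empty tin can, 70 mm across, 60 mm tall, beside the seamer's column; origin at the centre of its underside.
- lid_stack: Bystander: low stack of round bare-metal can lids, 74 mm across, 27 mm tall, beside the seamer's column; origin under its centre.
- jar_honey: Bystander: dark jar with a black cap, 68 mm across, 95 mm tall; origin under its centre.
- jar_pickle: Bystander: red jar with a brass cap, 68 mm across, 95 mm tall; origin under its centre.
- jar_small: Bystander: small dark jar with a brass cap, 56 mm across, 75 mm tall; origin under its centre.
- tub_a: Bystander: cream tub with a yellow screw lid, 112 mm across, 184 mm tall, on the right; origin under its centre.
- tub_b: Bystander: second such cream tub, 112 mm across, 184 mm tall, on the right; origin under its centre.
Mind the look-alikes: they are no part of the job. Leave any pink or turquoise look-alike of the can alone.

How it is judged:
By the outcome, as a careful person would: the job done as asked, in the order asked, and still so for the second after the job is handed in, with the robot touching nothing.
It also fails if it takes over 72 s, if anything falls off the work surface, if the arm or the gripper's body presses on something with over 40 N, if the wrist force passes 120 N, or if a joint passes its speed limit or range.

## Working session

There is one attempt and no reset: what is moved stays moved. The work goes in short steps, Python scripts to look and compute and a tool call to move; the robot and the scene stay as the last step left them, time stands still between calls to the robot, and variables do not carry over. Pictures are saved under pics/ and viewed, at most 10 in all, crops included, and the job is handed in when it is done.

Besides the shell and the picture viewer there is one more tool, called after "Emit:" as a command line: name --argument value ..., lists and objects as JSON in quotes. send_rows: Moves the arm, as the interface text tells. Its arguments: {"type":"object","properties":{"motion":{"type":"string"}},"required":["motion"]}

```bash
mkdir -p pics; ls
python3 - <<'E'
from workcell import bot, vision, workorder, boxes_of
import cv2, numpy as np
o=bot.get_obs(); print({k:np.round(v,3).tolist() for k,v in o.items()})
for c in ("scene","top"):
    im=vision.camera(c); cv2.imwrite(f"pics/{c}0.png",im[:,:,::-1])
    m=vision.camera_model(c); print(c,m)
    for t in ("seamer","crank_handle","lever_knob","can"):
        print(t,[(np.round(b["rect"]).tolist(),round(b["conf"],2)) for b in boxes_of(c,t)[:3]])
print(vision.camera_model("wrist"))
E
```

```text
pics
{'clock': 0.0, 'joint_pos': [-1.17, 0.241, 0.004, 1.335, 0.0, 1.571], 'joint_vel': [0.001, -0.002, -0.001, 0.001, -0.0, -0.0], 'tau': [0.001, -37.232, 25.241, 0.017, -0.0, -0.0], 'eef_pos': [0.195, -0.46, 0.23], 'tool_rot': [0.98, 0.199, -0.0, -0.001], 'ft_force': [-0.668, 0.335, 0.389], 'ft_torque': [0.002, -0.053, 0.004], 'grasp_force': 0.0, 'grip_width': 0.085}
scene {'fov_y': 54.17958961640452, 'cx': 326.11436377168405, 'cy': 199.60864679745694, 'world_from_camera': array([[-0.67112324,  0.47923317, -0.5656228 ,  1.17675381],
       [ 0.74106613,  0.41271978, -0.52960682,  0.55538831],
       [-0.02036144, -0.77459535, -0.63212931,  0.91689942],
       [ 0.        ,  0.        ,  0.        ,  1.        ]])}
seamer [([310.0, 222.0, 79.0, 112.0], 0.83)]
crank_handle [([292.0, 177.0, 8.0, 19.0], 0.67)]
lever_knob [([326.0, 260.0, 45.0, 40.0], 0.66)]
can [([362.0, 223.0, 21.0, 25.0], 0.89), ([384.0, 241.0, 18.0, 29.0], 0.73)]
top {'fov_y': 47.750916243401676, 'cx': 317.8507913507686, 'cy': 197.73058439655304, 'world_from_camera': array([[-0.0052716 , -0.99443885,  0.10518362,  0
[... 183 characters left out ...]
.        ]])}
seamer [([315.0, 192.0, 99.0, 57.0], 0.84), ([308.0, 198.0, 2.0, -0.0], 0.69)]
crank_handle [([346.0, 179.0, 9.0, 11.0], 0.44)]
lever_knob [([297.0, 190.0, 63.0, 34.0], 0.69)]
can [([303.0, 243.0, 24.0, 26.0], 0.84), ([270.0, 238.0, 23.0, 21.0], 0.82)]
{'fov_y': 71.54157016608858, 'cx': 318.80085028792826, 'cy': 199.1207168708308, 'hand_eye': array([[ 6.88779572e-04, -9.52802541e-01, -3.03589927e-01,
         7.75779828e-02],
       [ 9.99999538e-01,  8.59924558e-04, -4.30050668e-04,
        -9.45033351e-04],
       [ 6.70817803e-04, -3.03589490e-01,  9.52802693e-01,
        -1.42033509e-01],
       [ 0.00000000e+00,  0.00000000e+00,  0.00000000e+00,
         1.00000000e+00]])}
```

Run:
```python
import cv2
t=cv2.imread("pics/top0.png")[110:290,210:430]; s=cv2.imread("pics/scene0.png")[140:310,230:430]
cv2.imwrite("pics/c1.png",cv2.resize(t,(733,600),interpolation=cv2.INTER_CUBIC)); cv2.imwrite("pics/c2.png",cv2.resize(s,(705,600),interpolation=cv2.INTER_CUBIC))
```

```text
(no output)
```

View pics/c1.png

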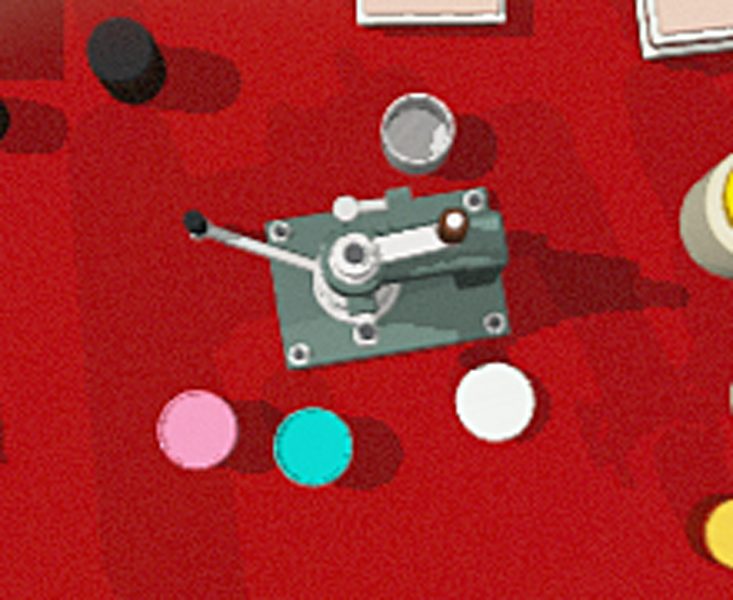

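View pics/c2.png

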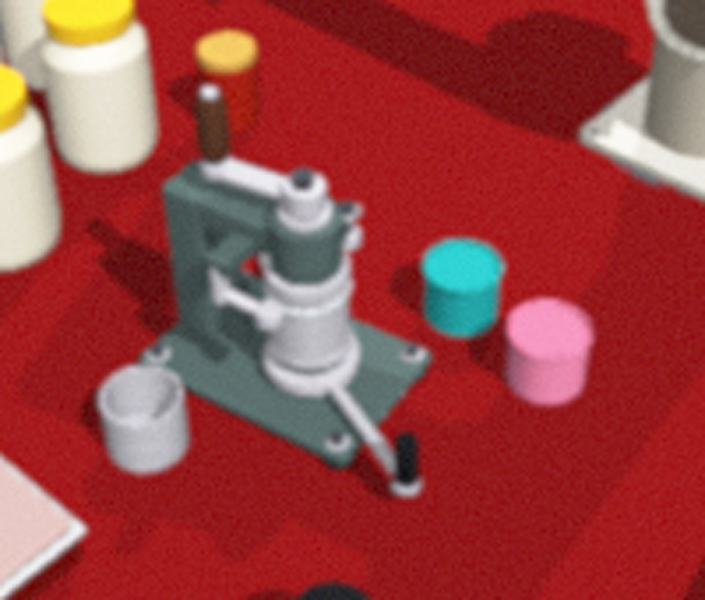

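View pics/scene0.png

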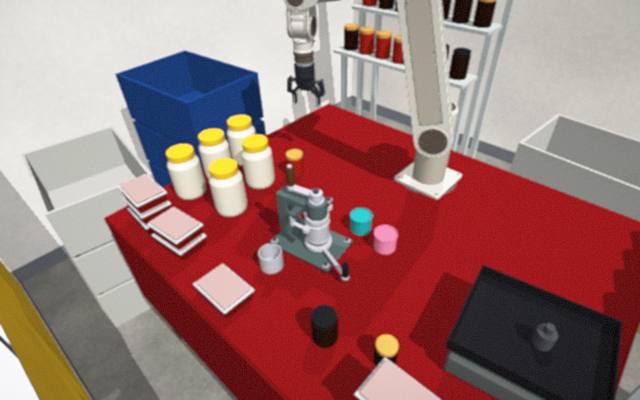

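The crops show the seamer with the bare-metal tin under its head. In the top crop, the nut is at (353,253), the brown handle at (453,222) and the black knob at (195,222). The pink and turquoise look-alikes at (197,430) and (313,446) stand apart on the cloth, so I leave them alone. The only can for this job is the one on the plate.

```bash
cat > h.py <<'E'
from workcell import bot, vision, workorder, boxes_of
import cv2, numpy as np
from scipy.spatial.transform import Rotation as R
def model(name,o=None):
    m=vision.camera_model(name)
    if name=="wrist":
        T=np.eye(4);T[:3,:3]=R.from_quat(o["tool_rot"]).as_matrix();T[:3,3]=o["eef_pos"];W=T@m["hand_eye"]
    else: W=m["world_from_camera"]
    return 200/np.tan(np.radians(m["fov_y"]/2)),m["cx"],m["cy"],W
def at_z(M,u,v,z):
    f,cx,cy,W=M; d=W[:3,:3]@[(u-cx)/f,(v-cy)/f,1]; c=W[:3,3]; return c+d*(z-c[2])/d[2]
def proj(M,p):
    f,cx,cy,W=M; q=W[:3,:3].T@(np.array(p)-W[:3,3]); return np.array([cx+f*q[0]/q[2],cy+f*q[1]/q[2]])
E
python3 - <<'E'
from h import *
T=model("top");S=model("scene")
t=lambda x,y:(210+x/3.332,110+y/3.333)
s=lambda x,y:(230+x/3.525,140+y/3.529)
print("top nut",at_z(T,*t(353,253),.24),"handle top",at_z(T,*t(454,218),.289),"knob top",at_z(T,*t(195,220),.086))
print("scene nut",at_z(S,*s(303,180),.24),"handle top",at_z(S,*s(209,92),.289),"knob top",at_z(S,*s(406,438),.086))
for p in [(280,231),(299,354),(474,200),(494,322)]: print("bed screw",at_z(T,*t(*p),.03)[:2])
E
```

```text
top nut [ 0.55863282 -0.06450902  0.24      ] handle top [ 0.58041131 -0.14783818  0.289     ] knob top [0.61177407 0.08835906 0.086     ]
scene nut [ 0.56134221 -0.05914674  0.24      ] handle top [ 0.57140179 -0.15162003  0.289     ] knob top [0.60970833 0.09087143 0.086     ]
bed screw [0.60888019 0.0107084 ]
bed screw [ 0.48678236 -0.00799703]
bed screw [ 0.63859933 -0.18176915]
bed screw [ 0.51712501 -0.19980316]
```

```bash
cat >> h.py <<'E'
def shift(o,p,th):
    """tool-frame shift in cm and twist to reach world p with tool x at heading th"""
    M=R.from_quat(o["tool_rot"]).as_matrix(); h=np.arctan2(M[1,0],M[0,0])
    return np.round(np.r_[M.T@(np.array(p)-o["eef_pos"])*100,(h-th+np.pi)%(2*np.pi)-np.pi],2)
E
python3 - <<'E'
from h import *
o=bot.get_obs()
for p in [(.27,-.24,.25),(.36,.03,.25)]: print(shift(o,p,.7))
o2=dict(o);o2["eef_pos"]=np.array([.27,-.24,.25]);o2["tool_rot"]=R.from_matrix(np.array([[np.cos(.7),np.sin(.7),0],[np.sin(.7),-np.cos(.7),0],[0,0,-1]])).as_quat()
for p in [(.37,.00,.25),(.5,.13,.2)]: print(shift(o2,p,1.25))
E
```

```text
[ 15.5  -17.37  -1.87  -0.3 ]
[ 34.32 -38.71  -1.87  -0.3 ]
[ 23.11 -11.91   0.    -0.55]
[ 41.43 -13.48   5.    -0.55]
```

Emit:
send_rows --motion "-1 3.1 -3.5 -0.4 -0.1; -1 6.2 -7 -0.8 -0.2; -1 9.3 -10.5 -1.2 -0.3; -1 12.4 -14 -1.6 -0.3; -1 15.5 -17.4 -2 -0.3"

```text
clock: 1.0
eef_pos: [0.27, -0.238, 0.2516]
tool_rot: [0.939, 0.343, 0.0, 0.0]
ft_force: [0.5, -0.0, -0.3]
grip_width: 0.0852
grasp_force: 0.0
```

Emit:
send_rows --motion "-1 4.6 -2.4 0 -0.11; -1 9.2 -4.8 0 -0.22; -1 13.9 -7.2 0 -0.33; -1 18.5 -9.5 0 -0.44; -1 23.1 -11.9 0 -0.55"

```text
clock: 1.5
eef_pos: [0.3665, -0.0069, 0.2518]
tool_rot: [0.809, 0.587, 0.001, 0.001]
ft_force: [1.2, 0.3, -0.1]
grip_width: 0.0856
grasp_force: 0.0
```

Run:
```python
from h import *
o=bot.get_obs()
print(o["eef_pos"]); 
for p in [(.50,.11,.22),(.60,.10,.18),(.59,.04,.22)]: print(shift(o,p,1.25))
```

```text
[ 0.36649549 -0.00688019  0.25179399]
[1.525e+01 9.060e+00 3.200e+00 1.000e-02]
[1.740e+01 1.887e+01 7.220e+00 1.000e-02]
[1.139e+01 1.979e+01 3.220e+00 1.000e-02]
```

Emit:
send_rows --motion "-1 4.5 3 1 0; -1 9 7 2.5 0; -1 13 11 4 0; -1 16 15 6 0; -1 17.4 18.9 7.2 0"

```text
clock: 2.0
eef_pos: [0.5816, 0.0957, 0.1851]
tool_rot: [0.81, 0.587, 0.0, -0.0]
ft_force: [0.9, -0.3, 0.6]
grip_width: 0.085
grasp_force: 0.0
```

Run:
```python
from h import *
o=bot.get_obs(); im=vision.camera("wrist"); cv2.imwrite("pics/w1.png",im[:,:,::-1])
print(o["eef_pos"],proj(model("wrist",o),(.611,.0895,.086)),proj(model("wrist",o),(.559,-.064,.240)))
for t in ("lever_knob","crank_handle"): print(boxes_of("wrist",t)[:2])
```

```text
[0.58161393 0.09567749 0.1850524 ] [352.46824795 197.46793134] [370.81688604 556.96487622]
[]
[]
```

View pics/w1.png

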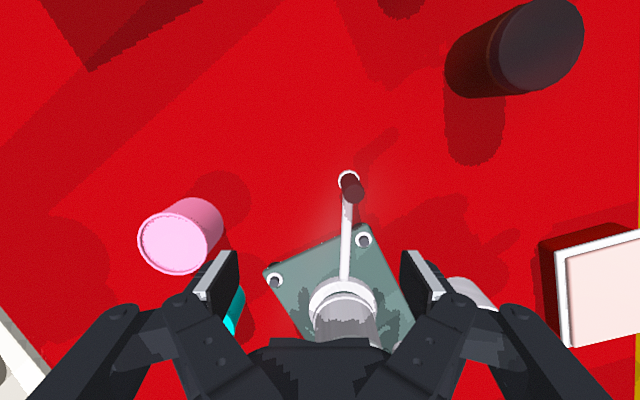

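The wrist view shows the black knob standing up from its rod, with its top at about (353,188), close to the predicted (352,197). The seamer bed is below it and the pink look-alike sits well to the left.

Run:
```python
from h import *
o=bot.get_obs()
o1=dict(o);o1["eef_pos"]=np.array([.58161393,.09567749,.1850524])
k=at_z(model("wrist",o1),353,188,.086); print("knob",k,"now",o["eef_pos"])
A=np.array([.559,-.064]); d=k[:2]-A; print(np.hypot(*d),np.arctan2(d[1],d[0]))
k=np.array([.611,.0905]) ; d=k-A; th=np.arctan2(d[1],d[0]); print(th)
print(shift(o,[*k,.13],th),shift(o,[*k,.052],th))
```

```text
knob [0.61310853 0.09777183 0.086     ] now [0.58063056 0.09397982 0.18041166]
0.17058094640099153 1.2480191859755405
1.2461359842962874
[0.64 3.03 5.02 0.01] [6.700e-01 3.080e+00 1.282e+01 1.000e-02]
```

Emit:
send_rows --motion "-1 0.9 2.9 4 0; -1 0.9 2.9 8.5 0; -1 0.9 2.9 13 0; 0.3 0.9 2.9 13 0; 0.3 0.9 2.9 13 0"

```text
clock: 2.65
eef_pos: [0.6099, 0.0927, 0.0571]
tool_rot: [0.811, 0.585, -0.0, -0.0]
ft_force: [0.3, 0.9, 1.2]
grip_width: 0.0589
grasp_force: 0.0
```

Run:
```python
from h import *
o=bot.get_obs(); im=vision.camera("wrist"); cv2.imwrite("pics/w2.png",im[:,:,::-1])
print(o["eef_pos"],o["grip_width"],o["ft_force"],proj(model("wrist",o),(.612,.093,.086)))
```

```text
[0.60990682 0.09266107 0.05710895] 0.05893378196898549 [0.2981981 0.9032584 1.153674 ] [324.40701215 282.53314651]
```

View pics/w2.png

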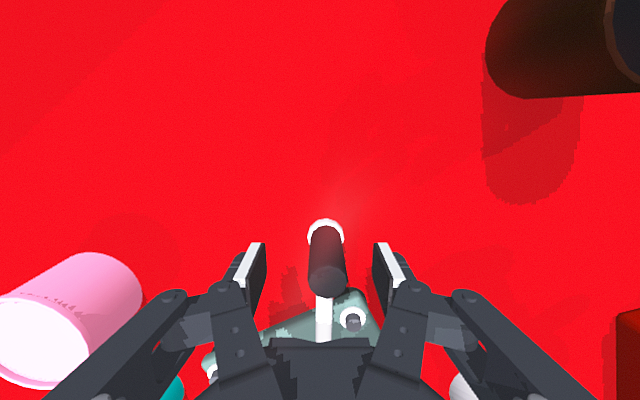

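Knob top is at (328,280), midway between the open fingers. The prediction was (324,282), so the position holds. I close to a loose cage round the knob and push gently along the arc.

Emit:
send_rows --motion "0.3 0.1 0 0 0; 0.3 0.1 0 0 0; 0.3 0.1 -0.3 0 -0.02; 0.3 0.1 -0.6 0 -0.04; 0.3 0.1 -0.9 0 -0.06"

```text
clock: 3.2
eef_pos: [0.6077, 0.0953, 0.0581]
tool_rot: [0.793, 0.61, 0.004, 0.005]
ft_force: [10.1, -4.3, -2.4]
grip_width: 0.0299
grasp_force: 6.0
```

```bash
cat >> h.py <<'E'
A=np.array([.559,-.064])
def feel():
    o=bot.get_obs(); d=o["eef_pos"][:2]-A; th=np.arctan2(d[1],d[0]); f=o["ft_force"]
    r=np.array([np.cos(th),np.sin(th)]); t=np.array([-r[1],r[0]])
    print("clk %.2f ang %.3f rad %.4f z %.4f | Frad %.1f Ftan %.1f Fz %.1f w %.4f"%(o["clock"],th,np.hypot(*d),o["eef_pos"][2],f[:2]@r,f[:2]@t,f[2],o["grip_width"]))
E
python3 -c "from h import *;feel()"
```

```text
clk 3.20 ang 1.274 rad 0.1665 z 0.0581 | Frad -1.2 Ftan -11.0 Fz -2.4 w 0.0299
```

Emit:
send_rows --motion "0.3 0 -0.5 0.2 -0.03; 0.3 -0.03 -1 0.4 -0.06; 0.3 -0.07 -1.5 0.4 -0.09; 0.3 -0.12 -2 0.4 -0.12; 0.3 -0.18 -2.45 0.4 -0.15"

```text
clock: 3.7
eef_pos: [0.5867, 0.1004, 0.0568]
tool_rot: [0.745, 0.667, 0.007, 0.007]
ft_force: [10.5, -4.6, 5.7]
grip_width: 0.0303
grasp_force: 6.1
```

```bash
python3 -c "from h import *;feel()"
```

```text
clk 3.70 ang 1.404 rad 0.1667 z 0.0568 | Frad -2.8 Ftan -11.1 Fz 5.7 w 0.0303
```

Emit:
send_rows --motion "0.3 0 -0.33 -0.2 -0.02; 0.3 -0.01 -0.66 -0.4 -0.04; 0.3 -0.03 -1 -0.4 -0.06; 0.3 -0.05 -1.32 -0.4 -0.08; 0.3 -0.08 -1.65 -0.4 -0.1"

```text
clock: 4.2
eef_pos: [0.5676, 0.1024, 0.0576]
tool_rot: [0.71, 0.704, 0.004, 0.004]
ft_force: [12.7, -0.6, -5.6]
grip_width: 0.0298
grasp_force: 6.1
```

```bash
python3 -c "from h import *;feel()"
```

```text
clk 4.20 ang 1.519 rad 0.1666 z 0.0576 | Frad 0.1 Ftan -12.7 Fz -5.6 w 0.0298
```

Emit:
send_rows --motion "0.3 0 -0.17 0.1 -0.01; 0.3 0 -0.33 0.1 -0.02; 0.3 -0.01 -0.5 0.1 -0.03; 0.3 -0.01 -0.66 0.1 -0.04; 0.3 -0.01 -0.66 0.1 -0.04"

```text
clock: 4.7
eef_pos: [0.5615, 0.1025, 0.0574]
tool_rot: [0.696, 0.718, 0.005, 0.005]
ft_force: [11.5, -0.1, -2.8]
grip_width: 0.0301
grasp_force: 5.6
```

```bash
python3 -c "from h import *;feel()"
```

```text
clk 4.70 ang 1.556 rad 0.1666 z 0.0574 | Frad 0.1 Ftan -11.5 Fz -2.8 w 0.0301
```

Emit:
send_rows --motion "0.3 0 -0.25 0 -0.015; 0.3 -0.01 -0.5 0 -0.03; 0.3 -0.02 -0.75 0 -0.045; 0.3 -0.03 -1 0 -0.06; 0.3 -0.05 -1.25 0 -0.075"

```text
clock: 5.2
eef_pos: [0.5494, 0.1022, 0.0574]
tool_rot: [0.669, 0.744, 0.005, 0.005]
ft_force: [12.5, 0.5, -2.5]
grip_width: 0.0298
grasp_force: 6.1
```

```bash
python3 -c "from h import *;feel()"
```

```text
clk 5.20 ang 1.628 rad 0.1664 z 0.0574 | Frad -0.2 Ftan -12.5 Fz -2.5 w 0.0298
```

Emit:
send_rows --motion "0.3 0 -0.2 0 -0.012; 0.3 0 -0.4 0 -0.024; 0.3 -0.01 -0.6 0 -0.036; 0.3 -0.02 -0.8 0 -0.048; 0.3 -0.03 -1 0 -0.06"

```text
clock: 5.7
eef_pos: [0.5404, 0.1012, 0.0575]
tool_rot: [0.646, 0.763, 0.006, 0.005]
ft_force: [14.8, 1.6, -4.5]
grip_width: 0.0299
grasp_force: 7.3
```

```bash
python3 -c "from h import *;feel()"
```

```text
clk 5.70 ang 1.683 rad 0.1663 z 0.0575 | Frad -0.0 Ftan -14.9 Fz -4.5 w 0.0299
```

Emit:
send_rows --motion "0.3 0 -0.05 0 -0.003; 0.3 0 -0.1 0 -0.006; 0.3 0 -0.15 0 -0.009"

```text
clock: 6.0
eef_pos: [0.5393, 0.1011, 0.0575]
tool_rot: [0.643, 0.766, 0.006, 0.006]
ft_force: [15.2, 1.8, -5.5]
grip_width: 0.0301
grasp_force: 7.5
```

```bash
python3 -c "from h import *;feel()"
```

```text
clk 6.00 ang 1.690 rad 0.1662 z 0.0575 | Frad 0.0 Ftan -15.3 Fz -5.5 w 0.0301
```

Emit:
send_rows --motion "0.3 0 -0.05 0 -0.003; 0.3 0 -0.1 0 -0.006; 0.3 0 -0.1 0 -0.006"

```text
clock: 6.3
eef_pos: [0.5384, 0.101, 0.0575]
tool_rot: [0.64, 0.768, 0.006, 0.006]
ft_force: [15.4, 2.0, -5.4]
grip_width: 0.03
grasp_force: 7.5
```

```bash
python3 -c "from h import *;feel()"
```

```text
clk 6.30 ang 1.695 rad 0.1662 z 0.0575 | Frad 0.1 Ftan -15.6 Fz -5.4 w 0.0300
```

Emit:
send_rows --motion "-0.2 0 0.4 0 0; -1 0 0.4 -0.5 0; -1 0 0.4 -5 0; -1 0 0.4 -10 0.05; -1 0 0.4 -15 0.1"

```text
clock: 6.8
eef_pos: [0.5325, 0.1002, 0.2061]
tool_rot: [0.679, 0.734, -0.001, -0.001]
ft_force: [-0.0, 0.5, -0.2]
grip_width: 0.0855
grasp_force: 0.0
```

Run:
```python
from h import *
o=bot.get_obs();print(o["eef_pos"],o["ft_force"])
print(shift(o,[.56,.04,.34],1.571),shift(o,[.576,-.13,.34],1.571))
```

```text
[0.53246787 0.1002011  0.20612556] [-0.04350851  0.49416514 -0.24137097]
[ -6.22   2.23 -13.39   0.08] [-23.29   2.49 -13.39   0.08]
```

Emit:
send_rows --motion "-1 -0.5 0.4 -5 0.08; -1 -1.5 1 -9.5 0.08; -1 -5 2.2 -13.4 0.08; -1 -10 2.2 -13.4 0.08; -1 -14 2.2 -13.4 0.08"

```text
clock: 7.3
eef_pos: [0.5674, -0.0386, 0.341]
tool_rot: [0.707, 0.708, 0.001, 0.001]
ft_force: [0.9, 0.2, -0.4]
grip_width: 0.0852
grasp_force: 0.0
```

Emit:
send_rows --motion "-1 -3 0 0 0; -1 -3 0 0 0"

```text
clock: 7.5
eef_pos: [0.5662, -0.071, 0.3386]
tool_rot: [0.709, 0.705, -0.001, -0.0]
ft_force: [0.6, 0.4, -0.2]
grip_width: 0.0855
grasp_force: 0.0
```

Run:
```python
from h import *
o=bot.get_obs(); im=vision.camera("wrist"); cv2.imwrite("pics/w3.png",im[:,:,::-1]); M=model("wrist",o)
print(o["eef_pos"],o["tool_rot"],proj(M,(.576,-.149,.289)),proj(M,(.559,-.064,.240)))
print(boxes_of("wrist","crank_handle")[:2])
```

```text
[ 0.56619087 -0.07100966  0.33857852] [ 7.08896595e-01  7.05311700e-01 -9.28886700e-04 -4.00263280e-04] [331.7969534  308.93449896] [311.59101884 193.82358157]
[{'rect': [346.4, 331.1, 56.7, 37.1], 'conf': 0.72}]
```

View pics/w3.png

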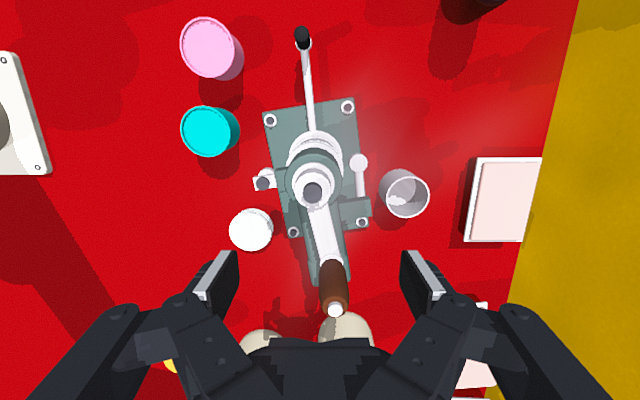

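The wrist view shows the handle's pin end at (335,310) and the nut at (313,191), both within about 3 px of prediction. The lever rod is swung round towards the top of the view, where I left it.

Run:
```python
from h import *
o=bot.get_obs(); M=model("wrist",o)
h=at_z(M,335,310,.290); n=at_z(M,313,191,.240); print(h,n,np.hypot(*(h-n)[:2]),np.arctan2(*(h-n)[[1,0]]))
k=at_z(M,303,37,.086); print("knob",k,np.hypot(*(k-n)[:2]),np.arctan2(*(k-n)[[1,0]]))
print(o["eef_pos"],shift(o,[h[0],h[1],.33],1.571),shift(o,[h[0],h[1],.245],1.571))
```

```text
[ 0.57919873 -0.14588063  0.29      ] [ 0.56059504 -0.05801598  0.24      ] 0.08981254905684312 -1.362146697850694
knob [0.54586147 0.09952694 0.086     ] 0.15823037077201832 1.6640461373263022
[ 0.56647395 -0.06777245  0.33868384] [-7.81  1.28  0.86 -0.  ] [-7.82  1.3   9.36 -0.  ]
```

Emit:
send_rows --motion "-1 -4 0.6 0 0; -1 -8 1.1 0 0; -1 -8 1.1 4 0; -1 -8 1.1 8 0; -1 -8 1.1 9.1 0"

```text
clock: 8.1
eef_pos: [0.5753, -0.1453, 0.2427]
tool_rot: [0.706, 0.708, -0.002, -0.004]
ft_force: [-0.0, -0.1, 0.0]
grip_width: 0.0853
grasp_force: 0.0
```

Emit:
send_rows --motion "0.3 0 0 0 0; 0.3 0 0 0 0; 0.3 0 0 0 0"

```text
clock: 8.4
eef_pos: [0.5798, -0.1471, 0.2506]
tool_rot: [0.707, 0.708, 0.001, 0.002]
ft_force: [-0.1, 0.4, 0.6]
grip_width: 0.0444
grasp_force: 0.0
```

Run:
```python
from h import *
o=bot.get_obs(); im=vision.camera("wrist"); cv2.imwrite("pics/w4.png",im[:,:,::-1]); M=model("wrist",o)
print(o["eef_pos"],o["ft_force"],o["grip_width"],proj(M,(.5775,-.1475,.29)))
```

```text
[ 0.57979811 -0.14707352  0.25060218] [-0.12879328  0.44530973  0.61443041] 0.04439347139619181 [315.22875409 299.94869487]
```

View pics/w4.png

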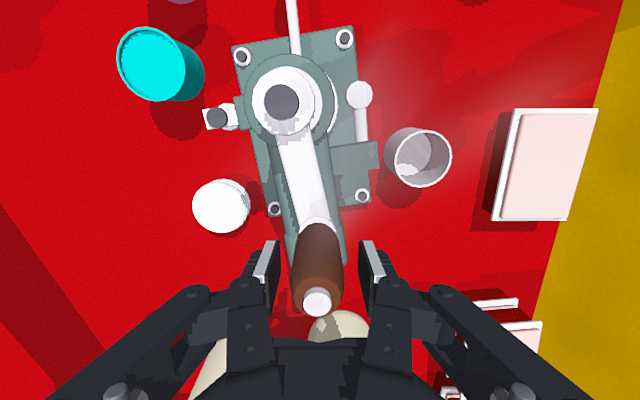

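Pin end is at (317,301), midway between the pads and within 2 px of prediction. Closing the grip.

Emit:
send_rows --motion "1 0 0 0 0; 1 0 0 0 0; 1 0 0 0 0; 1 0 0 0 0"

```text
clock: 8.85
eef_pos: [0.5794, -0.1473, 0.2502]
tool_rot: [0.707, 0.707, 0.001, 0.002]
ft_force: [-0.3, 1.5, 6.3]
grip_width: 0.0251
grasp_force: 59.4
```

```bash
python3 - <<'E'
from h import *
o=bot.get_obs(); M=model("wrist",o); o["eef_pos"]=np.array([ .5798,-.14707,.2506]); M=model("wrist",o)
print("nut",at_z(M,282,103,.24),"pin",at_z(M,317,301,.29))
E
python3 -c "from h import *;feel();o=bot.get_obs();print(o['ft_force'],o['eef_pos'],o['grasp_force'])"
```

```text
nut [ 0.56012259 -0.06463517  0.24      ] pin [ 0.57829199 -0.14807104  0.29      ]
clk 8.85 ang -1.331 rad 0.0858 z 0.2502 | Frad -1.5 Ftan 0.1 Fz 6.3 w 0.0251
[-0.2648329   1.49625768  6.27566285] [ 0.57935442 -0.1473396   0.25017677] 59.37262704013847
```

Run:
```python
import numpy as np
r,a0,d=8.5,-1.343,2*np.pi/50
P=lambda n: np.round(r*np.array([np.sin(a0-n*d),np.cos(a0-n*d)]),2)
for c in range(10):
    print(c,"; ".join("1 %.2f %.2f 0 0"%tuple(P(5*c+i)-P(5*c)) for i in range(1,6)), "end F dir tan cw (x,y) %.2f %.2f"%(np.sin(a0-(5*c+5)*d),-np.cos(a0-(5*c+5)*d)))
```

```text
0 1 -0.18 -1.05 0 0; 1 -0.22 -2.12 0 0; 1 -0.13 -3.18 0 0; 1 0.10 -4.23 0 0; 1 0.45 -5.23 0 0 end F dir tan cw (x,y) -0.92 0.39
1 1 0.48 -0.96 0 0; 1 1.07 -1.85 0 0; 1 1.77 -2.65 0 0; 1 2.57 -3.37 0 0; 1 3.45 -3.97 0 0 end F dir tan cw (x,y) -0.52 0.86
2 1 0.94 -0.49 0 0; 1 1.94 -0.86 0 0; 1 2.98 -1.10 0 0; 1 4.05 -1.21 0 0; 1 5.11 -1.19 0 0 end F dir tan cw (x,y) 0.09 1.00
3 1 1.06 0.16 0 0; 1 2.09 0.45 0 0; 1 3.07 0.87 0 0; 1 3.99 1.40 0 0; 1 4.84 2.05 0 0 end F dir tan cw (x,y) 0.66 0.76
4 1 0.76 0.75 0 0; 1 1.42 1.59 0 0; 1 1.97 2.50 0 0; 1 2.40 3.48 0 0; 1 2.71 4.50 0 0 end F dir tan cw (x,y) 0.97 0.23
5 1 0.18 1.05 0 0; 1 0.22 2.12 0 0; 1 0.13 3.18 0 0; 1 -0.10 4.23 0 0; 1 -0.45 5.23 0 0 end F dir tan cw (x,y) 0.92 -0.39
6 1 -0.48 0.96 0 0; 1 -1.07 1.85 0 0; 1 -1.77 2.65 0 0; 1 -2.57 3.37 0 0; 1 -3.45 3.97 0 0 end F dir tan cw (x,y) 0.52 -0.86
7 1 -0.94 0.49 0 0; 1 -1.94 0.86 0 0; 1 -2.98 1.10 0 0; 1 -4.05 1.21 0 0; 1 -5.11 1.19 0 0 end F dir tan cw (x,y) -0.09 -1.00
8 1 -1.06 -0.16 0 0; 1 -2.09 -0.45 0 0; 1 -3.07 -0.87 0 0; 1 -3.99 -1.40 0 0; 1 -4.84 -2.05 0 0 end F dir tan cw (x,y) -0.66 -0.76
9 1 -0.76 -0.75 0 0; 1 -1.42 -1.59 0 0; 1 -1.97 -2.50 0 0; 1 -2.40 -3.48 0 0; 1 -2.71 -4.50 0 0 end F dir tan cw (x,y) -0.97 -0.23
```

Emit:
send_rows --motion "1 -0.18 -1.05 -0.1 0; 1 -0.22 -2.12 -0.2 0; 1 -0.13 -3.18 -0.2 0; 1 0.1 -4.23 -0.2 0; 1 0.45 -5.23 -0.2 0"

```text
clock: 9.35
eef_pos: [0.5266, -0.1429, 0.2502]
tool_rot: [0.707, 0.707, 0.001, 0.001]
ft_force: [4.9, 1.7, -1.2]
grip_width: 0.0255
grasp_force: 59.4
```

```bash
sed -i 's/^A=.*/A=np.array([.560,-.064])/' h.py; python3 -c "from h import *;feel()"
```

```text
clk 9.35 ang -1.971 rad 0.0857 z 0.2502 | Frad -3.5 Ftan 3.8 Fz -1.2 w 0.0255
```

Emit:
send_rows --motion "1 0.48 -0.96 0 0; 1 1.07 -1.85 0 0; 1 1.77 -2.65 0 0; 1 2.57 -3.37 0 0; 1 3.45 -3.97 0 0"

```text
clock: 9.85
eef_pos: [0.4871, -0.1093, 0.2502]
tool_rot: [0.707, 0.707, 0.0, 0.002]
ft_force: [7.9, -3.7, -2.6]
grip_width: 0.0254
grasp_force: 59.3
```

```bash
python3 -c "from h import *;feel()"
```

```text
clk 9.85 ang -2.586 rad 0.0858 z 0.2502 | Frad -4.7 Ftan 7.3 Fz -2.6 w 0.0254
```

Emit:
send_rows --motion "1 0.94 -0.49 0 0; 1 1.94 -0.86 0 0; 1 2.98 -1.1 0 0; 1 4.05 -1.21 0 0; 1 5.11 -1.19 0 0"

```text
clock: 10.35
eef_pos: [0.4745, -0.0605, 0.2502]
tool_rot: [0.708, 0.706, -0.002, 0.003]
ft_force: [3.5, -11.4, -2.0]
grip_width: 0.0253
grasp_force: 59.4
```

```bash
python3 -c "from h import *;feel()"
```

```text
clk 10.35 ang 3.101 rad 0.0856 z 0.2502 | Frad -3.9 Ftan 11.2 Fz -2.0 w 0.0253
```

Emit:
send_rows --motion "1 1.06 0.16 0 0; 1 2.09 0.45 0 0; 1 3.07 0.87 0 0; 1 3.99 1.4 0 0; 1 4.84 2.05 0 0"

```text
clock: 10.85
eef_pos: [0.4924, -0.0123, 0.2501]
tool_rot: [0.708, 0.706, -0.004, 0.001]
ft_force: [-6.1, -10.8, 3.0]
grip_width: 0.0254
grasp_force: 60.2
```

```bash
python3 -c "from h import *;feel()"
```

```text
clk 10.85 ang 2.489 rad 0.0851 z 0.2501 | Frad -1.7 Ftan 12.2 Fz 3.0 w 0.0254
```

Going well. I continue, reading the force from the replies.

Emit:
send_rows --motion "1 0.76 0.75 0 0; 1 1.42 1.59 0 0; 1 1.97 2.5 0 0; 1 2.4 3.48 0 0; 1 2.71 4.5 0 0"

```text
clock: 11.35
eef_pos: [0.5375, 0.0176, 0.2502]
tool_rot: [0.707, 0.707, -0.002, -0.001]
ft_force: [-5.3, -1.8, 4.0]
grip_width: 0.0254
grasp_force: 60.1
```

```bash
python3 -c "from h import *;feel()"
```

```text
clk 11.35 ang 1.840 rad 0.0846 z 0.2502 | Frad -0.3 Ftan 5.6 Fz 4.0 w 0.0254
```

Emit:
send_rows --motion "1 0.18 1.05 0 0; 1 0.22 2.12 0 0; 1 0.13 3.18 0 0; 1 -0.1 4.23 0 0; 1 -0.45 5.23 0 0"

```text
clock: 11.85
eef_pos: [0.5928, 0.0135, 0.2503]
tool_rot: [0.707, 0.707, 0.0, 0.001]
ft_force: [3.7, -1.0, 0.3]
grip_width: 0.0253
grasp_force: 59.7
```

```bash
python3 -c "from h import *;feel()"
```

```text
clk 11.85 ang 1.170 rad 0.0842 z 0.2503 | Frad 0.5 Ftan -3.8 Fz 0.3 w 0.0253
```

Emit:
send_rows --motion "1 -0.48 0.96 0 0; 1 -1.07 1.85 0 0; 1 -1.77 2.65 0 0; 1 -2.57 3.37 0 0; 1 -3.45 3.97 0 0"

```text
clock: 12.35
eef_pos: [0.6333, -0.0226, 0.2503]
tool_rot: [0.707, 0.707, 0.0, 0.002]
ft_force: [4.8, -4.1, -0.6]
grip_width: 0.0253
grasp_force: 59.7
```

```bash
python3 -c "from h import *;feel()"
```

```text
clk 12.35 ang 0.514 rad 0.0842 z 0.2503 | Frad 2.1 Ftan -5.9 Fz -0.6 w 0.0253
```

Emit:
send_rows --motion "1 -0.94 0.49 0 0; 1 -1.94 0.86 0 0; 1 -2.98 1.1 0 0; 1 -4.05 1.21 0 0; 1 -5.11 1.19 0 0"

```text
clock: 12.85
eef_pos: [0.6441, -0.0733, 0.2503]
tool_rot: [0.707, 0.707, -0.0, 0.001]
ft_force: [1.8, -1.7, 1.0]
grip_width: 0.0255
grasp_force: 59.8
```

Emit:
send_rows --motion "1 -1.06 -0.16 0 0; 1 -2.09 -0.45 0 0; 1 -3.07 -0.87 0 0; 1 -3.99 -1.4 0 0; 1 -4.84 -2.05 0 0"

```text
clock: 13.35
eef_pos: [0.6232, -0.1209, 0.2503]
tool_rot: [0.707, 0.707, 0.001, 0.0]
ft_force: [3.7, -0.8, 4.5]
grip_width: 0.0255
grasp_force: 60.1
```

Emit:
send_rows --motion "1 -0.76 -0.75 0 0; 1 -1.42 -1.59 0 0; 1 -1.97 -2.5 0 0; 1 -2.4 -3.48 0 0; 1 -2.71 -4.5 0 0"

```text
clock: 13.85
eef_pos: [0.5774, -0.1476, 0.2502]
tool_rot: [0.707, 0.707, 0.0, 0.0]
ft_force: [2.6, -0.3, 4.9]
grip_width: 0.0255
grasp_force: 60.3
```

```bash
python3 -c "from h import *;feel()"
```

```text
clk 13.85 ang -1.365 rad 0.0854 z 0.2502 | Frad 0.8 Ftan 2.5 Fz 4.9 w 0.0255
```

One turn done with low forces. The second repeats it.

Emit:
send_rows --motion "1 -0.18 -1.05 -0.1 0; 1 -0.22 -2.12 -0.1 0; 1 -0.13 -3.18 -0.1 0; 1 0.1 -4.23 -0.1 0; 1 0.45 -5.23 -0.1 0"

```text
clock: 14.35
eef_pos: [0.5248, -0.1421, 0.2502]
tool_rot: [0.707, 0.707, 0.0, -0.001]
ft_force: [4.4, 2.1, 2.9]
grip_width: 0.0251
grasp_force: 59.8
```

Emit:
send_rows --motion "1 0.48 -0.96 0 0; 1 1.07 -1.85 0 0; 1 1.77 -2.65 0 0; 1 2.57 -3.37 0 0; 1 3.45 -3.97 0 0"

```text
clock: 14.85
eef_pos: [0.4866, -0.1084, 0.2502]
tool_rot: [0.707, 0.707, 0.0, 0.001]
ft_force: [8.8, -2.2, -2.0]
grip_width: 0.0247
grasp_force: 59.5
```

Emit:
send_rows --motion "1 0.94 -0.49 0 0; 1 1.94 -0.86 0 0; 1 2.98 -1.1 0 0; 1 4.05 -1.21 0 0; 1 5.11 -1.19 0 0"

```text
clock: 15.35
eef_pos: [0.4744, -0.0602, 0.2502]
tool_rot: [0.708, 0.706, -0.003, 0.003]
ft_force: [6.4, -11.3, -2.1]
grip_width: 0.0252
grasp_force: 59.5
```

```bash
python3 -c "from h import *;feel()"
```

```text
clk 15.35 ang 3.097 rad 0.0857 z 0.2502 | Frad -6.9 Ftan 11.0 Fz -2.1 w 0.0252
```

Emit:
send_rows --motion "1 1.06 0.17 0 0; 1 2.09 0.47 0 0; 1 3.07 0.9 0 0; 1 3.99 1.44 0 0; 1 4.84 2.1 0 0"

```text
clock: 15.85
eef_pos: [0.4922, -0.0124, 0.2501]
tool_rot: [0.708, 0.706, -0.005, 0.001]
ft_force: [-5.8, -11.3, 3.4]
grip_width: 0.0256
grasp_force: 60.5
```

Emit:
send_rows --motion "1 0.76 0.75 0 0; 1 1.42 1.59 0 0; 1 1.97 2.5 0 0; 1 2.4 3.48 0 0; 1 2.71 4.5 0 0"

```text
clock: 16.35
eef_pos: [0.5369, 0.0174, 0.2502]
tool_rot: [0.707, 0.707, -0.003, -0.002]
ft_force: [-5.1, -2.2, 4.6]
grip_width: 0.0256
grasp_force: 60.6
```

Emit:
send_rows --motion "1 0.18 1.05 0 0; 1 0.22 2.12 0 0; 1 0.13 3.18 0 0; 1 -0.1 4.23 0 0; 1 -0.45 5.23 0 0"

```text
clock: 16.85
eef_pos: [0.5922, 0.0137, 0.2503]
tool_rot: [0.707, 0.707, -0.001, -0.0]
ft_force: [4.0, -0.5, 2.4]
grip_width: 0.0255
grasp_force: 60.0
```

Emit:
send_rows --motion "1 -0.48 0.96 0 0; 1 -1.07 1.85 0 0; 1 -1.77 2.65 0 0; 1 -2.57 3.37 0 0; 1 -3.45 3.97 0 0"

```text
clock: 17.35
eef_pos: [0.633, -0.0222, 0.2503]
tool_rot: [0.707, 0.707, -0.001, 0.001]
ft_force: [5.5, -3.2, 1.9]
grip_width: 0.0253
grasp_force: 59.9
```

```bash
python3 -c "from h import *;feel()"
```

```text
clk 17.35 ang 0.520 rad 0.0841 z 0.2503 | Frad 3.2 Ftan -5.5 Fz 1.9 w 0.0253
```

Emit:
send_rows --motion "1 -0.94 0.49 0 0; 1 -1.94 0.86 0 0; 1 -2.98 1.1 0 0; 1 -4.05 1.21 0 0; 1 -5.11 1.19 0 0"

```text
clock: 17.85
eef_pos: [0.644, -0.0734, 0.2503]
tool_rot: [0.707, 0.707, -0.001, 0.0]
ft_force: [3.5, -2.7, 1.2]
grip_width: 0.0255
grasp_force: 60.0
```

Emit:
send_rows --motion "1 -1.06 -0.16 0 0; 1 -2.09 -0.45 0 0; 1 -3.07 -0.87 0 0; 1 -3.99 -1.4 0 0; 1 -4.84 -2.05 0 0"

```text
clock: 18.35
eef_pos: [0.6232, -0.1208, 0.2503]
tool_rot: [0.707, 0.707, -0.0, -0.0]
ft_force: [3.9, -0.9, -1.2]
grip_width: 0.0253
grasp_force: 59.7
```

Emit:
send_rows --motion "1 -0.76 -0.75 0 0; 1 -1.42 -1.59 0 0; 1 -1.97 -2.5 0 0; 1 -2.4 -3.48 0 0; 1 -2.74 -4.7 0 0"

```text
clock: 18.85
eef_pos: [0.5757, -0.148, 0.2503]
tool_rot: [0.707, 0.707, -0.0, -0.001]
ft_force: [3.5, -0.1, -2.9]
grip_width: 0.0252
grasp_force: 59.5
```

Emit:
send_rows --motion "1 -0.03 -0.3 0 0; 1 -0.03 -0.3 0 0; 0.3 -0.03 -0.3 0 0; -0.5 -0.03 -0.3 0 0; -0.7 -0.03 -0.3 0 0"

```text
clock: 19.35
eef_pos: [0.574, -0.1474, 0.2511]
tool_rot: [0.707, 0.707, 0.0, -0.0]
ft_force: [0.4, 0.4, 0.6]
grip_width: 0.0582
grasp_force: 0.0
```

```bash
python3 -c "from h import *;feel()"
```

```text
clk 19.35 ang -1.404 rad 0.0846 z 0.2511 | Frad -0.3 Ftan 0.4 Fz 0.6 w 0.0582
```

Emit:
send_rows --motion "-1 0 0 0 0; -1 0 0 -4 0; -1 0 0 -9 0; -1 4 0 -9 0; -1 9 -0.5 -9 0"

```text
clock: 19.85
eef_pos: [0.5705, -0.059, 0.3428]
tool_rot: [0.709, 0.706, 0.002, 0.002]
ft_force: [0.0, 0.1, -0.1]
grip_width: 0.0853
grasp_force: 0.0
```

Emit:
send_rows --motion "-1 5 -0.8 0 0; -1 10 -1.5 0 -0.05; -1 15.7 -2.5 0 -0.09; -1 15.7 -2.5 3 -0.09; -1 15.7 -2.5 8 -0.09"

```text
clock: 20.35
eef_pos: [0.546, 0.1023, 0.264]
tool_rot: [0.673, 0.74, 0.004, 0.003]
ft_force: [1.6, -0.3, -0.8]
grip_width: 0.0853
grasp_force: 0.0
```

Run:
```python
from h import *
o=bot.get_obs();print(o["eef_pos"],shift(o,[.545,.100,.14],1.665),shift(o,[.545,.100,.053],1.665))
```

```text
[0.54599056 0.10226991 0.26397389] [-0.24 -0.25 12.4   0.  ] [-0.25 -0.33 21.09  0.  ]
```

Emit:
send_rows --motion "-1 -0.1 0 4.5 0; -1 -0.1 0 9 0; -1 -0.1 0 13.5 0; -1 -0.1 0 18 0; -1 -0.1 0 20.5 0"

```text
clock: 20.85
eef_pos: [0.5414, 0.0976, 0.0521]
tool_rot: [0.674, 0.738, -0.002, -0.002]
ft_force: [-0.5, -0.6, 0.6]
grip_width: 0.0855
grasp_force: 0.0
```

Emit:
send_rows --motion "0.3 0 0 0 0; 0.3 0 0 0 0; 0.3 0 0 0 0; 0.3 0 0 0 0; 0.3 0 0 0 0"

```text
clock: 21.35
eef_pos: [0.5452, 0.0979, 0.0575]
tool_rot: [0.675, 0.738, 0.001, 0.001]
ft_force: [0.2, 0.3, 0.0]
grip_width: 0.0299
grasp_force: 0.0
```

Run:
```python
from h import *
feel(); o=bot.get_obs(); im=vision.camera("wrist"); cv2.imwrite("pics/w5.png",im[:,:,::-1]); print(o["ft_force"],proj(model("wrist",o),(.545,.100,.086)))
```

```text
clk 21.35 ang 1.662 rad 0.1626 z 0.0575 | Frad 0.3 Ftan -0.2 Fz 0.0 w 0.0299
[0.15080246 0.33539455 0.03174031] [319.90033925 280.50433052]
```

View pics/w5.png

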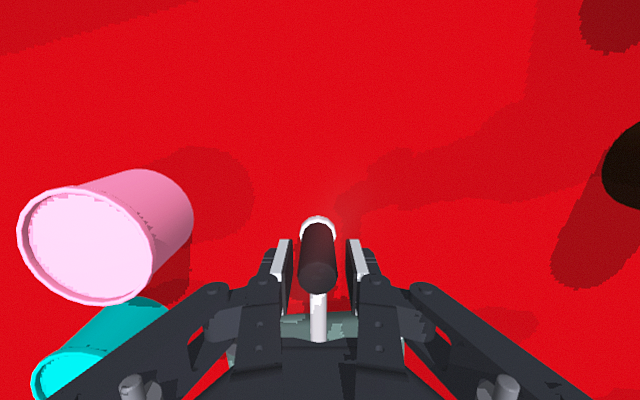

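Knob is centred between the fingers at (318,278). Now I swing the lever back.

Emit:
send_rows --motion "0.3 -0.01 0.66 0 0.04; 0.3 -0.05 1.3 0 0.08; 0.3 -0.12 1.95 0 0.12; 0.3 -0.2 2.6 0 0.16; 0.3 -0.32 3.26 0 0.2"

```text
clock: 21.9
eef_pos: [0.5731, 0.0976, 0.0561]
tool_rot: [0.745, 0.667, -0.002, -0.003]
ft_force: [-9.3, 0.8, 7.3]
grip_width: 0.0297
grasp_force: 4.7
```

Emit:
send_rows --motion "0.3 -0.01 0.66 0 0.04; 0.3 -0.05 1.3 0 0.08; 0.3 -0.12 1.95 0 0.12; 0.3 -0.2 2.6 0 0.16; 0.3 -0.26 2.9 0 0.18"

```text
clock: 22.4
eef_pos: [0.6023, 0.0926, 0.0562]
tool_rot: [0.802, 0.597, -0.002, -0.003]
ft_force: [-7.7, 2.7, 6.9]
grip_width: 0.0299
grasp_force: 4.5
```

```bash
python3 -c "from h import *;feel()"
```

```text
clk 22.40 ang 1.307 rad 0.1622 z 0.0562 | Frad 0.6 Ftan 8.2 Fz 6.9 w 0.0299
```

Emit:
send_rows --motion "0.3 0 0.35 -0.1 0.02; 0.3 -0.01 0.7 -0.1 0.04; 0.3 -0.02 1.05 -0.1 0.06; 0.3 -0.03 1.35 -0.1 0.08; 0.3 -0.03 1.35 -0.1 0.08"

```text
clock: 22.9
eef_pos: [0.6147, 0.0887, 0.0563]
tool_rot: [0.825, 0.565, -0.002, -0.003]
ft_force: [-7.4, 3.1, 1.8]
grip_width: 0.0299
grasp_force: 3.9
```

```bash
python3 -c "from h import *;feel()"
```

```text
clk 22.90 ang 1.227 rad 0.1622 z 0.0563 | Frad 0.4 Ftan 8.0 Fz 1.8 w 0.0299
```

Emit:
send_rows --motion "0.3 0 0.15 0 0.01; 0.3 0 0.3 0 0.02; 0.3 -0.01 0.45 0 0.03; 0.3 -0.01 0.45 0 0.03"

```text
clock: 23.3
eef_pos: [0.618, 0.0874, 0.0562]
tool_rot: [0.833, 0.553, -0.003, -0.004]
ft_force: [-8.3, 3.4, 2.4]
grip_width: 0.0306
grasp_force: 4.8
```

```bash
python3 -c "from h import *;feel()"
```

```text
clk 23.30 ang 1.205 rad 0.1621 z 0.0562 | Frad 0.2 Ftan 9.0 Fz 2.4 w 0.0306
```

Emit:
send_rows --motion "0.3 0 0.15 0 0.01; 0.3 0 0.3 0 0.02; 0.3 -0.01 0.45 0 0.02; 0.3 -0.01 0.45 0 0.02"

```text
clock: 23.7
eef_pos: [0.6182, 0.087, 0.056]
tool_rot: [0.838, 0.545, -0.005, -0.007]
ft_force: [-17.1, 5.8, 8.9]
grip_width: 0.0298
grasp_force: 9.6
```

```bash
python3 -c "from h import *;feel()"
```

```text
clk 23.70 ang 1.203 rad 0.1618 z 0.0560 | Frad -0.7 Ftan 18.0 Fz 8.9 w 0.0298
```

The position no longer changes and the force has jumped to 18 N, so the lever is on its stop. Releasing and withdrawing.

Emit:
send_rows --motion "0.3 0 -0.4 0 0; 0.3 0 -0.9 0 0; -0.4 0 -0.9 0 0; -1 0 -0.9 -1 0; -1 0 -0.9 -5 0"

```text
clock: 24.2
eef_pos: [0.6153, 0.0869, 0.1033]
tool_rot: [0.839, 0.544, -0.004, -0.002]
ft_force: [0.3, 0.1, 0.6]
grip_width: 0.072
grasp_force: 0.0
```

Emit:
send_rows --motion "-1 1 0 -5 0; -1 1 0 -9 0; -1 1 0 -9 0; -1 1 0 -9 0"

```text
clock: 24.6
eef_pos: [0.6239, 0.0967, 0.1995]
tool_rot: [0.839, 0.544, 0.003, 0.001]
ft_force: [-0.0, 0.1, -0.6]
grip_width: 0.0856
grasp_force: 0.0
```

Run:
```python
from h import *
s=vision.camera("scene")[140:310,230:430,::-1]; t=vision.camera("top")[110:290,210:430,::-1]
cv2.imwrite("pics/end.png",np.hstack([cv2.resize(s,(400,340)),cv2.resize(t,(400,340))])); feel()
```

```text
clk 24.70 ang 1.202 rad 0.1719 z 0.1962 | Frad -0.5 Ftan 0.1 Fz -1.3 w 0.0855
```

View pics/end.png

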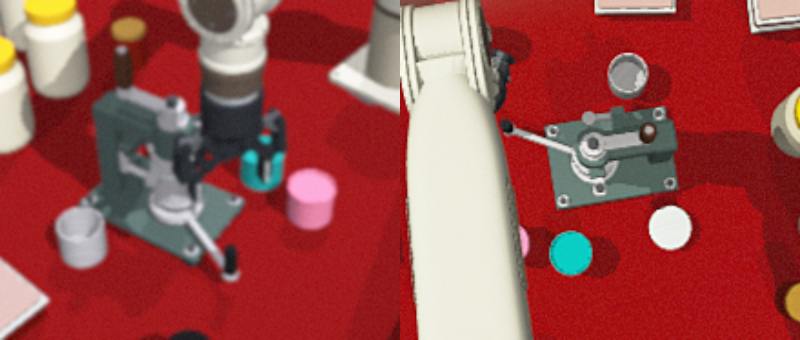

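The final picture shows the lever back at its start angle with its knob at (508,127). The handle is over the column at (648,130), the can is on the plate, and the bystanders in view are where they were. The robot touches nothing, so I hand the job in.

```bash
python3 -c "from h import *;print(workorder.job_done())"
```

```text
the job is handed in; nothing more can be done
None
```

I handed the job in at about 25 s: the can was clamped at about 15.6 N, the crank turned two full clockwise turns at about 5 s each and parked over the column, and the lever swung back to its stop.

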